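Shut the slide cover of the indexing fixture, then hold its knob at the third click

TASK

On the green indexing fixture, slide the flat metal cover fully shut over the compartment with the black tabs. Then grip the black knob and turn it clockwise, counting the clicks, to the third stop without running on past it, and hold it there against its return spring: finish with the knob still in the grip. Leave the tabs in their compartment and the other things on the bench where they are.

Things in the scene. Friction and masses are not known exactly. Their poses are not given: they have to be found in the camera images.
- indexer: green metal indexing fixture, 180 (x) x 250 (y) x 30 mm high, fixed to the bench; origin at the centre of its underside. x points to its back (away from the robot at yaw 0), y to its left, where the compartment is; the knob is on its right half. Dial plate round the knob: one long white mark towards -x (rest), five shorter marks clockwise from it (the stops).
- compartment (a point): centre of the floor of the open compartment, 8 mm above the bench, 74 mm (x) x 90 mm (y) inside, its rim 30 mm above the bench; it lies at [-0.0415, 0.06, 0.008] in the fixture's frame and holds a black tab block and one loose tab, both below the rim.
- cover (a joint): slide of the flat aluminium cover in m: 0 = fully open (cover behind the compartment), grows as the cover moves along the fixture's -x over the compartment, 0.085 = fully shut against its end stop. Stays where it is left; about 2 N of friction. It starts open, between 0 and 0.025.
- cover_grip (a point): middle of the top of the black upright rib on the cover: the rib is 10 mm thick (along the fixture's x), 50 mm long (along y), and rises 23 mm above the cover plate; this point is 58 mm above the bench, the cover plate's top 35 mm, the guides' top 40 mm. The point moves with the cover.
- knob (a joint): turn of the knob in rad: 0 = at rest, grows clockwise seen from above to 2.1. Clicks (stops) every 24 degrees: 0.419, 0.838, 1.257 (the third), 1.676, 2.094. Resistance: a return spring of 0.10 to 0.16 N m, which turns the knob back to 0 whenever it is let go, and on it a ripple of +-0.08 N m: it rises after a stop, then drops sharply before the next one clicks in.
- knob_grip (a point): centre of the top of the black knob, on its vertical axis, 68 mm above the bench, at [0, -0.065, 0.068] in the fixture's frame. Grip bar 44 mm long (along the point's x), 14 mm thick, 28 mm high, on a round skirt of 54 mm diameter whose top is 41 mm above the bench. A white line marks the bar's -x end, the pointer; at rest it points along the fixture's -x.
- tab_block: black block of banded plastic tabs, 28 x 35 x 19 mm, loose in the compartment; origin at the centre of its underside.
- tab: single flat black plastic tab, 21 x 31 x 5 mm, loose in the compartment; origin at the centre of its underside.
- tape_roll: roll of brown tape, 93 mm across, 48 mm high, standing loose to the right of the fixture; leave it alone.
- tab_bundle: black bundle of tabs, 62 x 25 x 29 mm, loose to the right of the fixture; leave it alone.
- tally_counter: round grey hand counter, 49 x 50 x 19 mm, loose to the left of the fixture; leave it alone.
- marker: white marker with a black cap, 135 mm long, 16 mm thick, loose on the left; leave it alone.
- vial: sample vial with red beads and a grey cap, 30 mm across, 62 mm high, standing loose behind on the left; leave it alone.

How it is judged (in metres and radians):
On the way, in this order (a step that is already met when the one before it is completed fails the run):
1. the cover is shut while the knob is still at rest (value of joint cover above 0.081 m and value of joint knob below 0.2 rad), for 0.2 s.
2. the knob passes its first stop in the grip (value of joint knob above 0.4 rad and contact force between the fingers and knob above 2 N).
3. the knob is held at its third stop (value of joint knob between 1.117 and 1.397 rad and contact force between the fingers and knob above 2 N), for 0.3 s.
At the end, for the whole second after the job is handed in: The cover is shut to within 4 mm (joint over 0.081), the knob stands still at its third stop, 1.257 rad within 0.14 rad, gripped by the fingers with more than 2 N, and the tab block and the tab lie in the compartment under the cover (all of step 3 and value of joint cover above 0.081 m and velocity of joint knob between -0.1 and 0.1 rad/s and x of tab_block in the frame of indexer between -0.08 and 0 m and y of tab_block in the frame of indexer between 0.012 and 0.108 m and height (world z) of each of tab_block, tab below 0.028 m and x of tab in the frame of indexer between -0.08 and 0 m and y of tab in the frame of indexer between 0.012 and 0.108 m); the arm keeps its last pose, push and grip.
It fails at once if the knob runs on past the third stop towards the fourth (value of joint knob above 1.5 rad).
It fails at once if a bystander on the bench is moved by more than 20 mm (distance of any of tape_roll, tab_bundle, tally_counter, marker, vial from where it was at the start of the episode above 0.02 m).
It also fails if it takes over 48 s, if anything falls off the work surface, if the arm or the gripper's body presses on something with over 40 N, if the wrist force passes 120 N, or if a joint passes its speed limit or range.

ROBOT

A 6-joint arm with a two-finger parallel gripper is mounted at the origin on a cart in front of the work surface, level with it; the furniture and walls round the work are solid. World frame = base frame: x ahead of the robot, y to its left, z up, the work surface at z = 0. Lengths are in m, angles in degrees, forces in N, time in s.
With the tool pointing down it reaches from about 0.25 to 0.725 m from the base axis. Payload 9.7 kg.
Tool frame: the origin (TCP) lies on the mounting face of the last link; the fingertips stand 173 mm ahead of it and the grasp point (between the pads) lies 155 mm ahead of it; z points along the fingers, y is the line along which they close (so a half turn about z gives the same grasp; the last joint's range is limited). The gripper opens to 85 mm and grips with 20 to 120 N. Pads are 22 mm wide; open, the fingers measure 114 mm over their backs; the gripper's body (76 mm by 85 mm) begins 54 mm behind the grasp point. The pads swing forward as they close: fully open they stand 13 mm farther back than shut.
Start: joints at [-72.766, 4.979, 10.078, 95.1, 0, 90], TCP at [0.163, -0.525, 0.405] pointing down, gripper open.
Joint ranges: [-179.16, 179.16], [-48.56, 103.87], [-65.8, 70.77], [-126.05, 130.52], [-82.76, 87.17], [-180, 180]. Speed limits (degrees/s): [127.2, 127.2, 147.25, 180, 180, 180].

INTERFACE

Orientations are given as [roll, pitch, yaw] about the fixed x, y, z axes, in that order (R = Rz(yaw) Ry(pitch) Rx(roll)).
In Python, from workcell import bot, camera, camera_model, outline_of, pinpoint gives the robot as it stands.
- The arm moves only by the tool move_arm, never from a script. Its arguments are lists of equal length, an entry for each row: "jaw": the closure, from 0 (fully open) to 1 (shut); "delta_pos": the shift along the world's x, y, z in m, a list of three; "yaw": the turn about the world's z in rad. In form: {"jaw": [jaw, ...], "delta_pos": [[dx, dy, dz], ...], "yaw": [yaw, ...]}. A call has 1 to 10 rows; each row shifts and turns the commanded pose from where the row before left it; what a row does not reach is not made up. A row lasts 1/12 s, in which the tool goes at most 41.7 mm and 7.16 degrees, less where a joint would pass 70% of its speed; a pose out of reach is approached as far as the arm can. A call with a gripper value outside its range is refused whole. The fingers move at their own pace and stop on an object; "force" is the grip in N (left out, the last holds). Time passes only in rows, so rows that do not move let the fingers close. It gives the time, the measured TCP pose, the force, the opening and the grip force at its end, in the units of the state.
- bot.get_obs(): the state, without advancing time (a new reading comes with each control period).
- camera(name): name is "side" or "top"; returns the picture (420x560x3 uint8, red, green, blue); there is no depth.
- camera_model(name): a dict with "fx", "fy", "cx", "cy" (pixels), "R" (3x3) and "t" (3): a world point X has camera coordinates R X + t. Camera axes: x right, y down, z forward; pixel columns grow to the right and rows downward; lengths in m; the calibration is good to about 2 mm. A picture is of the moment at which its call begins. camera_model takes no time and is no camera call.
- bot.job_done(): hands the job in; it is judged then, once.
Trained networks look in the newest picture that a camera, given by its name, has taken for a name from the list of things; names that differ only in an ending like _2 or _b are one class to them, and where a whole thing is asked for, a point or a joint stands for the part that bears it (a point fixed in the world has none). Each returns a list of dicts, best first, with "confidence" (0 to 1); they miss things now and then, are a little off and sometimes report something else, mostly with a low value. They report only what shows in the picture. A call takes as long as a camera call.
- outline_of(camera, thing): "mask" (420x560 bool, what is visible of it) and "xy" ([column, row] in pixels, amid what is visible of it).
- pinpoint(camera, thing): "xy" ([column, row] in pixels: a listed point, or the origin of a listed thing).
The state is a dict: "time": time; "q": joint angles; "qd": joint speeds; "joint_efforts": joint torques, N m; "ee_pos": TCP position; "tcp_rot": TCP orientation; "wrist_force": force on the tool from outside, world axes, zero at the start; "torque": the same for the moment, N m; "opening": finger opening in m; "grasp_force": force on a finger pad.
Only numpy, scipy, OpenCV 4.12 (cv2) and the standard library are available. Lean on these libraries where they do the work, as an engineer would, in place of code of your own. Each camera call takes 0.05 s, during which the arm holds its last target. There are 200 camera calls.

## Working session

There is one attempt and no reset: what is moved stays moved. The work goes in short steps, Python scripts to look and compute and a tool call to move; the robot and the scene stay as the last step left them, time stands still between calls to the robot, and variables do not carry over. Pictures are saved under pics/ and viewed, at most 10 in all, crops included, and the job is handed in when it is done.

Besides the shell and the picture viewer there is one more tool, called after "Request:" as name(argument=value, ...), one argument or row to a line, values as JSON. move_arm: Moves the arm, as the interface text tells. Its arguments: {"type":"object","properties":{"jaw":{"type":"array"},"delta_pos":{"type":"array"},"yaw":{"type":"array"},"force":{"type":"number"}},"required":["jaw","delta_pos","yaw"]}

```bash
mkdir -p pics
cat > h.py <<'E'
import numpy as np,cv2
from workcell import bot,camera,camera_model,outline_of,pinpoint
def tri(pts):
    A=[]
    for n,(u,v) in pts.items():
        m=camera_model(n);P=np.array([[m['fx'],0,m['cx']],[0,m['fy'],m['cy']],[0,0,1]])@np.c_[np.array(m['R']),np.array(m['t'])]
        A+= [u*P[2]-P[0],v*P[2]-P[1]]
    X=np.linalg.svd(np.array(A))[2][-1];return X[:3]/X[3]
def proj(n,X):
    m=camera_model(n);c=np.array(m['R'])@X+np.array(m['t']);return np.array([m['fx']*c[0]/c[2]+m['cx'],m['fy']*c[1]/c[2]+m['cy']])
def onz(n,uv,z):
    m=camera_model(n);R=np.array(m['R']);o=-R.T@np.array(m['t']);d=R.T@np.array([(uv[0]-m['cx'])/m['fx'],(uv[1]-m['cy'])/m['fy'],1]);return o+d*(z-o[2])/d[2]
E
python3 - <<'E'
from h import *
ims=[camera(n) for n in('side','top')]
cv2.imwrite('pics/a.png',cv2.resize(np.vstack(ims)[:,:,::-1],None,fx=.71,fy=.71)) if 0 else [cv2.imwrite(f'pics/{n}0.png',i[:,:,::-1]) for n,i in zip(('side','top'),ims)]
H=dict(indexer=0,compartment=.008,cover_grip=.058,knob_grip=.068)
for t,z in H.items():
    d={}
    for n in('side','top'):
        r=pinpoint(n,t)
        if r: d[n]=r[0]['xy'];print(t,n,np.round(r[0]['xy'],1),round(r[0]['confidence'],2),onz(n,r[0]['xy'],z).round(4))
    if len(d)==2:X=tri(d);print('  tri',X.round(4),[np.round(proj(n,X)-d[n],1) for n in d])
o=bot.get_obs();print({k:np.round(o[k],3) for k in o})
E
```

```text
indexer side [270.7 194.5] 0.94 [ 0.5634 -0.0127  0.    ]
indexer top [326.1 219.1] 0.79 [ 0.5592 -0.0045  0.    ]
  tri [ 0.5608 -0.0041  0.0055] [array([0.9, 0.1]), array([ 0.1, -0.7])]
compartment side [286.5 206.7] 0.69 [0.5197 0.0636 0.008 ]
compartment top [308.4 231.6] 0.83 [0.5204 0.0528 0.008 ]
  tri [ 5.20e-01  5.24e-02 -3.00e-04] [array([-0.5, -0.1]), array([-0. ,  0.3])]
cover_grip side [259.6 193.9] 0.83 [0.599  0.0638 0.058 ]
cover_grip top [312.3 204.9] 0.82 [0.5974 0.0424 0.058 ]
  tri [0.5992 0.0411 0.0419] [array([-0.1, -0. ]), array([-0. ,  0.1])]
knob_grip side [236.2 157.4] 0.54 [ 0.6709 -0.1326  0.068 ]
knob_grip top [348.7 218.4] 0.47 [ 0.5534 -0.0646  0.068 ]
  tri [ 0.6007 -0.0596  0.105 ] [array([21.6,  0.9]), array([ -0.3, -17.4])]
{'time': np.float64(0.5), 'q': array([-72.765,   4.979,  10.076,  95.101,  -0.   ,  90.002]), 'qd': array([ 0.02 , -0.17 ,  0.047, -0.042, -0.064,  0.024]), 'joint_efforts': array([-1.0000e-03, -5.1964e+01,  4.6455e+01,  2.0000e-03, -0.0000e+00,
        0.0000e+00]), 'ee_pos': array([ 0.163, -0.525,  0.405]), 'tcp_rot': array([-179.997,    0.   ,   17.233]), 'wrist_force': array([-0.145,  0.675,  0.106]), 'torque': array([ 0.023, -0.006,  0.039]), 'grasp_force': np.float64(0.0), 'opening': np.float64(0.086)}
```

Run:
```python
import cv2,numpy as np
a=cv2.imread('pics/side0.png')[100:270,150:400];b=cv2.imread('pics/top0.png')[150:300,240:440]
cv2.imwrite('pics/sc.png',cv2.resize(a,None,fx=3.2,fy=3.2,interpolation=cv2.INTER_CUBIC));cv2.imwrite('pics/tc.png',cv2.resize(b,None,fx=4,fy=4,interpolation=cv2.INTER_CUBIC))
```

```text
(no output)
```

View pics/sc.png

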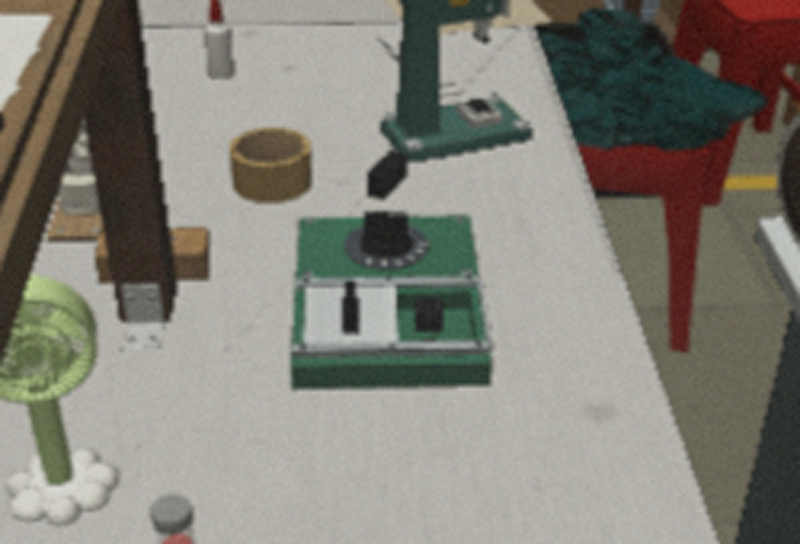

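View pics/tc.png

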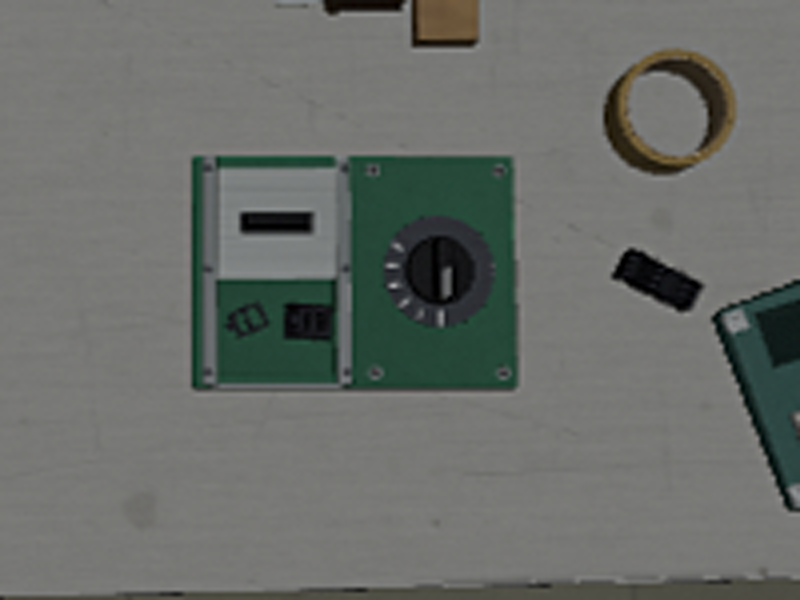

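The side view shows the fixture with the cover rib top near pixel (259,189) and the knob top near (271,168); the network's side knob hit (236,157) is wrong. The top view shows the fixture with yaw near 0, the rib near (309,205) and the knob near (350,217), with its pointer toward -x.

Run:
```python
from h import *
from scipy.optimize import least_squares
im={n:camera(n) for n in('side','top')}
M={}
for n in im:
    r=outline_of(n,'indexer');M[n]=r[0]['mask'].astype(np.uint8);print(n,r[0]['confidence'],M[n].sum(),cv2.minAreaRect(cv2.findNonZero(M[n])))
    for t in('cover','knob','tab_block','tab'):
        r=outline_of(n,t)
        if r:ys,xs=np.where(r[0]['mask']);print(n,t,round(r[0]['confidence'],2),len(xs),xs.min(),xs.max(),ys.min(),ys.max(),np.round(r[0]['xy'],1))
C=np.array([[sx*.09,sy*.125,z] for sx in(-1,1) for sy in(-1,1) for z in(0,.03)])
def hull(p,n):
    c,s=np.cos(p[2]),np.sin(p[2]);W=C@np.array([[c,-s,0],[s,c,0],[0,0,1]]).T+[p[0],p[1],p[3]]
    return cv2.convexHull(np.float32([proj(n,X) for X in W]))
def res(p,ns):
    out=[]
    for n in ns:
        h=hull(p,n);m=cv2.convexHull(cv2.findNonZero(M[n])).astype(np.float32)
        e=np.vstack([np.linspace(a,b,20) for a,b in zip(m[:,0],np.roll(m[:,0],-1,0)) if np.linalg.norm(a-b)>4])
        out+=[cv2.pointPolygonTest(h,(float(x),float(y)),True) for x,y in e]
    return out
for ns in(['top'],['side'],['top','side']):
    s=least_squares(lambda p:res([*p,0],ns),[.561,-.004,0],loss='soft_l1',diff_step=1e-3,x_scale=[.01,.01,.05]);print(ns,s.x.round(4),np.degrees(s.x[2]).round(2),np.mean(np.abs(res([*s.x,0],ns))).round(2),np.mean(res([*s.x,0],ns)).round(2))
p=s.x;c,sn=np.cos(p[2]),np.sin(p[2])
K=np.array([p[0]+.065*sn,p[1]-.065*c,.068]);print('knob pred',K.round(4),[proj(n,K).round(1) for n in im])
print('knob tri',tri({'side':(271,168),'top':(350,217.3)}).round(4))
for n in im:
    m=camera_model(n);print(n,'cam',(-np.array(m['R']).T@np.array(m['t'])).round(3),m['fx'])
a=cv2.resize(im['side'][150:230,230:310],None,fx=6,fy=6,interpolation=cv2.INTER_CUBIC);b=cv2.resize(im['top'][180:260,280:380],None,fx=6,fy=6,interpolation=cv2.INTER_CUBIC)[:480,:600]
cv2.imwrite('pics/z1.png',a[:,:,::-1]);cv2.imwrite('pics/z2.png',b[:,:,::-1])
```

```text
side 0.65 3104 ((271.5, 193.5), (55.0, 63.0), 90.0)
side cover 0.84 476 245 273 189 207 [259.4 198.1]
side knob 0.73 202 263 278 166 180 [271.  172.1]
side tab_block 0.56 65 281 287 193 202 [284.7 196.8]
top 0.67 4665 ((328.5, 218.5), (59.0, 81.0), 90.0)
top cover 0.66 797 294 323 191 219 [307.4 204.2]
top knob 0.66 240 342 358 209 225 [349.8 217.2]
top tab_block 0.63 175 187 201 257 271 [192.6 262.8]
['top'] [ 0.5601 -0.008  -0.0198] -1.13 0.28 0.21
['side'] [ 0.5618 -0.0072 -0.0359] -2.06 0.36 -0.01
['top', 'side'] [ 0.5613 -0.0078 -0.029 ] -1.66 0.42 0.02
knob pred [ 0.5594 -0.0728  0.068 ] [array([271., 166.]), array([351.4, 216.3])]
knob tri [ 0.5582 -0.0697  0.0623]
side cam [0.607 0.963 0.698] 380.3809534265444
top cam [0.423 0.152 1.399] 448.65915487481755
```

View pics/z1.png

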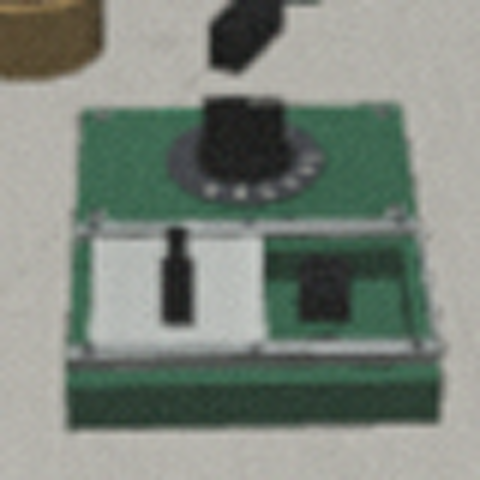

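View pics/z2.png

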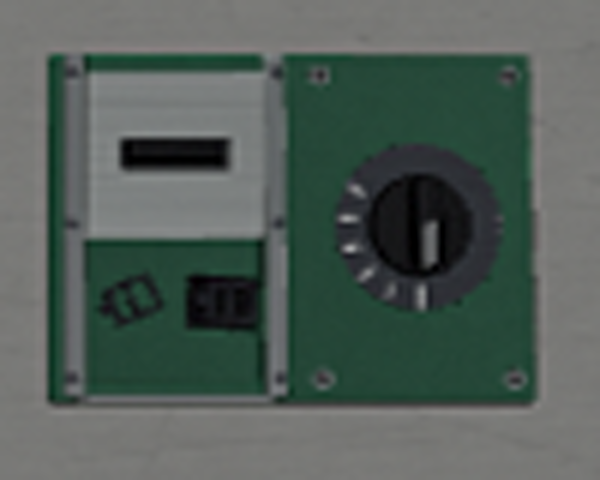

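View pics/side0.png

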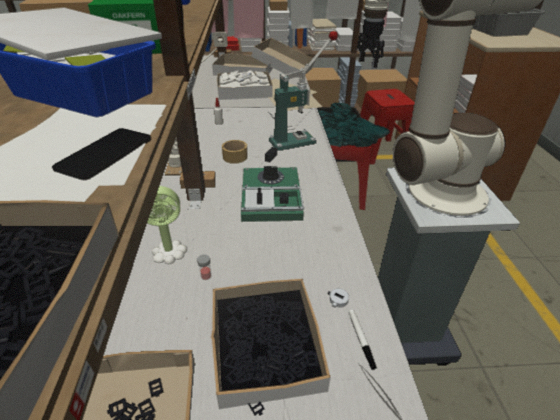

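View pics/top0.png

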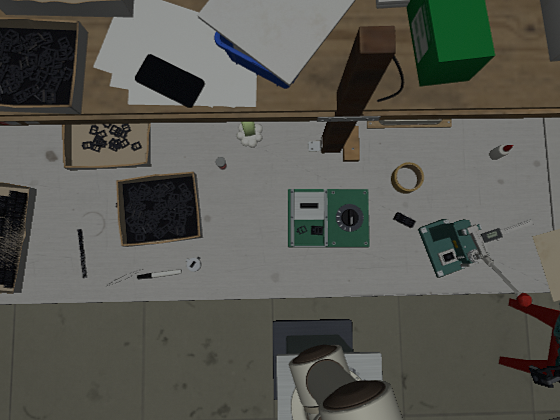

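Run:
```python
from h import *
for uv in [(419,233),(430,275),(440,228),(310,157)]:print(uv,onz('top',uv,.0).round(3),onz('top',uv,.2).round(3))
print('rib',onz('top',(309.2,205.5),.058).round(4),tri({'top':(309.2,205),'side':(259.4,190.5)}).round(4))
```

```text
(419, 233) [ 0.51  -0.295  0.   ] [ 0.497 -0.231  0.2  ]
(430, 275) [ 0.379 -0.322  0.   ] [ 0.385 -0.254  0.2  ]
(440, 228) [ 0.524 -0.362  0.   ] [ 0.51  -0.289  0.2  ]
(310, 157) [0.759 0.041 0.   ] [0.711 0.057 0.2  ]
rib [0.5958 0.0518 0.058 ] [0.5978 0.0519 0.0614]
```

The full pictures show a press with its post and lever at the right, around top pixel (470,240), so I'll swing in close to the base to avoid it.

Request:
move_arm(
  jaw=[1,1,1,1,1,1,1,1,1,1],
  delta_pos=[
    [0.012,0.035,0],
    [0.012,0.035,0],
    [0.012,0.035,0],
    [0.012,0.035,0],
    [0.012,0.035,0],
    [0.012,0.035,0],
    [0.012,0.035,0],
    [0.012,0.035,0],
    [0.012,0.035,0],
    [0.012,0.035,0],
  ],
  yaw=[-0.033,-0.033,-0.033,-0.033,-0.033,-0.033,-0.033,-0.033,-0.033,-0.033],
  force=40,
)

```text
time: 1.93
ee_pos: [0.2828, -0.1736, 0.4049]
tcp_rot: [180.0, -0.1, -1.8]
wrist_force: [0.1, -0.4, 0.9]
opening: 0.0002
grasp_force: 0.0
```

Request:
move_arm(
  jaw=[1,1,1,1,1,1,1,1,1,1],
  delta_pos=[
    [0.03,0.021,-0.008],
    [0.03,0.021,-0.008],
    [0.03,0.021,-0.008],
    [0.03,0.021,-0.008],
    [0.03,0.021,-0.008],
    [0.03,0.021,-0.008],
    [0.03,0.021,-0.008],
    [0.03,0.021,-0.008],
    [0.03,0.021,-0.008],
    [0.03,0.021,-0.008],
  ],
  yaw=[0,0,0,0,0,0,0,0,0,0],
)

```text
time: 2.77
ee_pos: [0.5842, 0.0082, 0.3241]
tcp_rot: [-178.9, 0.0, 0.7]
wrist_force: [-0.4, -1.1, 0.3]
opening: 0.0002
grasp_force: 0.0
```

Request:
move_arm(
  jaw=[1,1,1,1],
  delta_pos=[
    [0.015,0.015,-0.02],
    [0.015,0.015,-0.02],
    [0.015,0.014,-0.02],
    [0,0,0],
  ],
  yaw=[0,0,0,0],
)

```text
time: 3.1
ee_pos: [0.6296, 0.0307, 0.2593]
tcp_rot: [-178.1, 0.3, 2.5]
wrist_force: [-0.0, -0.3, -0.9]
opening: 0.0001
grasp_force: 0.0
```

Run:
```python
from h import *
camera('top');o=bot.get_obs();print({k:np.round(o[k],4).tolist() for k in('time','q','qd','ee_pos','tcp_rot','joint_efforts','wrist_force')})
```

```text
{'time': 3.15, 'q': [2.4091, 15.5892, 6.3906, 81.0866, 1.8716, 179.9428], 'qd': [-0.7637, -3.2283, 1.032, 1.9583, -0.2971, -0.0843], 'ee_pos': [0.6288, 0.0301, 0.2615], 'tcp_rot': [-178.1281, 0.2834, 2.4662], 'joint_efforts': [0.6693, -61.5358, 46.6033, -0.9325, 0.2076, -0.0003], 'wrist_force': [0.1159, 0.1646, -0.659]}
```

Joint 6 sits at its limit (180°), so I use the half-turned grasp instead: turn yaw by about +180°.

Request:
move_arm(
  jaw=[1,1,1,1,1,1,1,1,1,1],
  delta_pos=[
    [0,0,0],
    [0,0,0],
    [0,0,0],
    [0,0,0],
    [0,0,0],
    [0,0,0],
    [0,0,0],
    [0,0,0],
    [0,0,0],
    [0,0,0],
  ],
  yaw=[0.12,0.12,0.12,0.12,0.12,0.12,0.12,0.12,0.12,0.12],
)

```text
time: 3.98
ee_pos: [0.6283, 0.0292, 0.2663]
tcp_rot: [-178.2, -0.0, 71.5]
wrist_force: [0.0, 0.7, -0.2]
opening: 0.0001
grasp_force: 0.0
```

Request:
move_arm(
  jaw=[1,1,1,1,1,1,1,1,1,1],
  delta_pos=[
    [0,0,0],
    [0,0,0],
    [0,0,0],
    [0,0,0],
    [0,0,0],
    [0,0,0],
    [0,0,0],
    [0,0,0],
    [0,0,0],
    [0,0,0],
  ],
  yaw=[0.12,0.12,0.12,0.12,0.12,0.12,0.12,0.12,0.12,0.12],
)

```text
time: 4.82
ee_pos: [0.6283, 0.0292, 0.2663]
tcp_rot: [-178.2, 0.1, 140.2]
wrist_force: [0.2, -0.3, -0.4]
opening: -0.0001
grasp_force: 0.0
```

Request:
move_arm(
  jaw=[1,1,1,1,1,1,1,1,1,1],
  delta_pos=[
    [0,0.005,0],
    [0,0.005,0],
    [0,0.005,0],
    [0,0.005,0],
    [0,0.005,0],
    [0,0.003,0],
    [0.002,0,-0.015],
    [0,0,-0.015],
    [0,0,-0.019],
    [0,0,0],
  ],
  yaw=[0.11,0.11,0.11,0.11,0.11,0.11,0,0,0,0],
)

```text
time: 5.65
ee_pos: [0.6295, 0.0571, 0.2134]
tcp_rot: [-178.1, -0.2, 177.7]
wrist_force: [0.3, 0.4, -0.8]
opening: -0.0003
grasp_force: 0.0
```

Run:
```python
from h import *
im=camera('side');o=bot.get_obs();print({k:np.round(o[k],4).tolist() for k in('time','q','ee_pos','tcp_rot','wrist_force')})
t=camera('top')
a=cv2.resize(im[120:240,220:330],None,fx=3.5,fy=3.5,interpolation=cv2.INTER_CUBIC);b=cv2.resize(t[170:290,280:390],None,fx=3.5,fy=3.5,interpolation=cv2.INTER_CUBIC)
cv2.imwrite('pics/p1.png',np.hstack([a,b])[:,:,::-1])
```

```text
{'time': 5.7, 'q': [5.5153, 16.8815, 2.8271, 76.3138, -1.8601, 7.8023], 'ee_pos': [0.6298, 0.0572, 0.2152], 'tcp_rot': [-178.1071, -0.1123, 177.7171], 'wrist_force': [0.4305, -0.0972, 1.2555]}
```

View pics/p1.png

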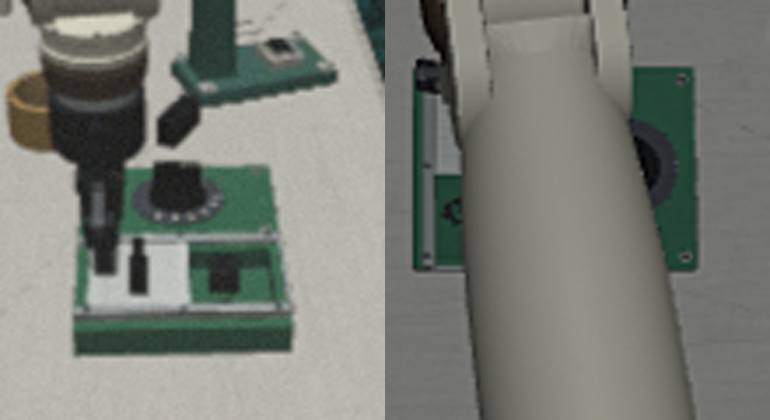

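Fingers stand just behind the rib (side crop pixel (105,260), rib at (138,265)). Push it.

Request:
move_arm(
  jaw=[1,1,1,1,1,1,1],
  delta_pos=[
    [-0.01,0,0],
    [-0.01,0,0],
    [-0.01,0,0],
    [-0.01,0,0],
    [-0.01,0,0],
    [-0.01,0,0],
    [-0.01,0.002,0],
  ],
  yaw=[0,0,0,0,0,0,0],
)

```text
time: 6.33
ee_pos: [0.5608, 0.0593, 0.2182]
tcp_rot: [-178.1, 0.2, 177.7]
wrist_force: [2.8, -1.9, -0.0]
opening: 0.0003
grasp_force: 1.2
```

Request:
move_arm(
  jaw=[1,1,1],
  delta_pos=[
    [-0.004,0,0],
    [-0.003,0,0],
    [0,0,0],
  ],
  yaw=[0,0,0],
)

```text
time: 6.58
ee_pos: [0.5538, 0.0595, 0.2171]
tcp_rot: [-178.2, 0.1, 177.7]
wrist_force: [0.5, -0.5, 0.0]
opening: -0.0
grasp_force: 0.1
```

Request:
move_arm(
  jaw=[1,1,1],
  delta_pos=[
    [-0.003,0,0],
    [-0.003,0,0],
    [-0.003,0,0],
  ],
  yaw=[0,0,0],
)

```text
time: 6.83
ee_pos: [0.5447, 0.0595, 0.2157]
tcp_rot: [-178.1, 0.0, 177.7]
wrist_force: [2.7, -0.3, 1.3]
opening: 0.0
grasp_force: 1.1
```

Request:
move_arm(
  jaw=[1,1],
  delta_pos=[
    [-0.003,0,0],
    [-0.003,0,0],
  ],
  yaw=[0,0],
)

```text
time: 7.0
ee_pos: [0.5385, 0.0596, 0.2156]
tcp_rot: [-178.1, 0.0, 177.7]
wrist_force: [10.9, 0.4, 1.3]
opening: 0.0001
grasp_force: 6.7
```

Request:
move_arm(
  jaw=[1,1],
  delta_pos=[
    [-0.002,0,0],
    [-0.002,0,0],
  ],
  yaw=[0,0],
)

```text
time: 7.17
ee_pos: [0.5369, 0.0596, 0.2159]
tcp_rot: [-178.1, 0.5, 177.7]
wrist_force: [30.8, -0.6, -16.7]
opening: 0.0002
grasp_force: 15.3
```

Request:
move_arm(
  jaw=[1,1,1,1,0,0,0,0,0,0],
  delta_pos=[
    [0.012,0,0],
    [0,0,0.03],
    [0,0,0.03],
    [0.005,-0.025,0],
    [0.005,-0.025,0],
    [0,-0.025,0],
    [0,-0.025,0],
    [0,-0.025,0],
    [0,0,0],
    [0,0,0],
  ],
  yaw=[0,0,0,0,0,0,0,0,0,0],
)

```text
time: 8.0
ee_pos: [0.5562, -0.0664, 0.2751]
tcp_rot: [-178.1, -0.1, 177.6]
wrist_force: [0.4, 0.5, 0.5]
opening: 0.0725
grasp_force: 0.0
```

Run:
```python
from h import *
im=camera('side');o=bot.get_obs();print({k:np.round(o[k],4).tolist() for k in('time','q','ee_pos','tcp_rot','wrist_force','torque','opening')})
a=cv2.resize(im[120:240,220:330],None,fx=5,fy=5,interpolation=cv2.INTER_CUBIC)
cv2.imwrite('pics/p2.png',a[:,:,::-1])
for n in ('side',):
  for t in('cover','knob'):
    r=outline_of(n,t)
    if r:ys,xs=np.where(r[0]['mask']);print(n,t,round(r[0]['confidence'],2),len(xs),xs.min(),xs.max(),ys.min(),ys.max(),np.round(r[0]['xy'],1))
```

```text
{'time': 8.05, 'q': [-6.3527, 5.7255, -3.4416, 80.7647, -1.8474, -4.038], 'ee_pos': [0.5563, -0.0656, 0.2751], 'tcp_rot': [-178.1524, -0.062, 177.6832], 'wrist_force': [-1.4899, 0.9476, -0.1758], 'torque': [-0.0104, -0.0029, -0.0017], 'opening': 0.079}
side cover 0.82 533 271 301 188 207 [285.  198.9]
side knob 0.49 202 263 278 166 180 [270.  174.3]
```

View pics/p2.png

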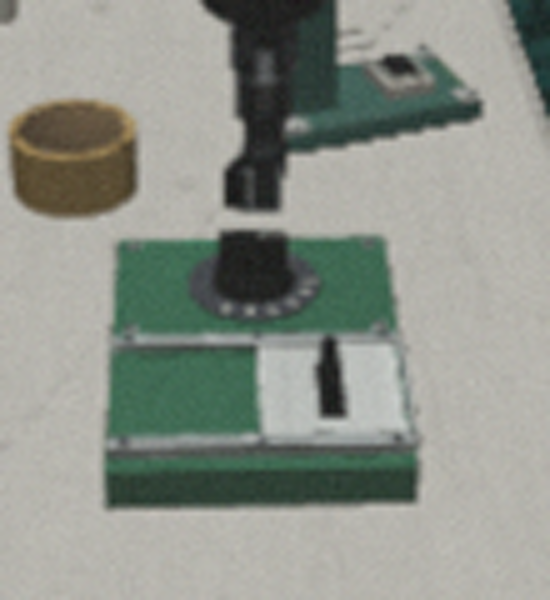

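The side view shows the cover shut, with the fingers straight above the knob (crop (253,240)). Descend and grip.

Request:
move_arm(
  jaw=[0,0,0,0,1,1,1,1,1,1],
  delta_pos=[
    [0.003,0,-0.019],
    [0,0,-0.019],
    [0,0,-0.019],
    [0,0,0],
    [0,0,0],
    [0,0,0],
    [0,0,0],
    [0,0,0],
    [0,0,0],
    [0,0,0],
  ],
  yaw=[0,0,0,0,0,0,0,0,0,0],
  force=40,
)

```text
time: 8.98
ee_pos: [0.5598, -0.0662, 0.2197]
tcp_rot: [-178.0, 0.1, 177.7]
wrist_force: [-5.7, -14.7, 14.6]
opening: 0.0129
grasp_force: 45.2
```

Request:
move_arm(
  jaw=[1,1,1,1],
  delta_pos=[
    [0,0,0],
    [0,0,0],
    [0,0,0],
    [0,0,0],
  ],
  yaw=[0,0,0,0],
)

```text
time: 9.32
ee_pos: [0.5598, -0.0664, 0.2198]
tcp_rot: [-178.0, 0.1, 177.7]
wrist_force: [-2.2, -8.4, 5.0]
opening: 0.0129
grasp_force: 44.0
```

Request:
move_arm(
  jaw=[1,1,1,1,1,1,1,1],
  delta_pos=[
    [0.0003,-0.0003,0],
    [0.0004,-0.0003,0],
    [0.0004,-0.0002,0],
    [0.0004,-0.0001,0],
    [0.0003,-0.0001,0],
    [0.0003,-0.0001,0],
    [0,0,0],
    [0,0,0],
  ],
  yaw=[-0.07,-0.07,-0.07,-0.07,-0.07,-0.07,0,0],
  force=60,
)

```text
time: 9.98
ee_pos: [0.5621, -0.0666, 0.2199]
tcp_rot: [-178.2, 0.1, 153.7]
wrist_force: [-1.7, -0.4, 5.4]
opening: 0.0123
grasp_force: 63.2
```

Run:
```python
from h import *
im=camera('side');o=bot.get_obs();print({k:np.round(o[k],4).tolist() for k in('time','q','ee_pos','tcp_rot','wrist_force','torque','opening','grasp_force')})
```

```text
{'time': 10.0333, 'q': [-6.4135, 7.942, -7.1671, 75.4029, -1.7251, 19.92], 'ee_pos': [0.5621, -0.0666, 0.2199], 'tcp_rot': [-178.2037, 0.1063, 153.6758], 'wrist_force': [-0.9445, -0.583, 5.9946], 'torque': [0.5275, -0.1016, 0.1363], 'opening': 0.0127, 'grasp_force': 63.1841}
```

First stop reached (spring moment 0.14 N m). Next stop.

Request:
move_arm(
  jaw=[1,1,1,1,1,1,1,1],
  delta_pos=[
    [0.0003,-0.0002,0],
    [0.0003,-0.0002,0],
    [0.0003,-0.0002,0],
    [0.0003,-0.0002,0],
    [0.0002,-0.0002,0],
    [0.0002,-0.0003,0],
    [0,0,0],
    [0,0,0],
  ],
  yaw=[-0.07,-0.07,-0.07,-0.07,-0.07,-0.07,0,0],
)

```text
time: 10.7
ee_pos: [0.5643, -0.0674, 0.2199]
tcp_rot: [-178.4, 0.1, 129.6]
wrist_force: [3.1, 3.1, 4.1]
opening: 0.0128
grasp_force: 63.0
```

Run:
```python
from h import *
im=camera('side');o=bot.get_obs();print({k:np.round(o[k],4).tolist() for k in('time','ee_pos','tcp_rot','wrist_force','torque','opening','grasp_force')})
```

```text
{'time': 10.75, 'ee_pos': [0.5642, -0.0674, 0.2199], 'tcp_rot': [-178.3509, 0.0755, 129.6541], 'wrist_force': [3.2287, 3.771, 2.76], 'torque': [1.1862, -1.1568, 0.1504], 'opening': 0.0128, 'grasp_force': 62.9676}
```

Request:
move_arm(
  jaw=[1,1,1,1],
  delta_pos=[
    [0.0001,-0.0003,0],
    [0.0001,-0.0003,0],
    [0.0001,-0.0003,0],
    [0.0001,-0.0003,0],
  ],
  yaw=[-0.07,-0.07,-0.07,-0.07],
)

```text
time: 11.08
ee_pos: [0.5653, -0.0685, 0.2199]
tcp_rot: [-178.5, 0.0, 113.4]
wrist_force: [9.4, 6.2, -0.5]
opening: 0.0127
grasp_force: 62.6
```

Run:
```python
from h import *
im=camera('side');o=bot.get_obs();print({k:np.round(o[k],4).tolist() for k in('time','ee_pos','tcp_rot','wrist_force','torque','opening','grasp_force')})
```

```text
{'time': 11.1333, 'ee_pos': [0.5653, -0.0685, 0.2199], 'tcp_rot': [-178.4772, 0.033, 113.126], 'wrist_force': [7.9149, 5.8675, 1.235], 'torque': [1.4092, -2.1894, 0.0491], 'opening': 0.0128, 'grasp_force': 62.6312}
```

Request:
move_arm(
  jaw=[1,1,1,1,1],
  delta_pos=[
    [0,-0.0003,0],
    [0,-0.0003,0],
    [0,0,0],
    [0,0,0],
    [0,0,0],
  ],
  yaw=[-0.07,-0.07,0,0,0],
)

```text
time: 11.55
ee_pos: [0.5656, -0.069, 0.22]
tcp_rot: [-178.5, 0.0, 105.6]
wrist_force: [11.6, 6.0, -1.5]
opening: 0.0127
grasp_force: 62.4
```

Run:
```python
from h import *
im=camera('side');t=camera('top');o=bot.get_obs();print({k:np.round(o[k],4).tolist() for k in('time','q','qd','ee_pos','tcp_rot','wrist_force','torque','opening','grasp_force')})
a=cv2.resize(im[130:220,230:310],None,fx=6.5,fy=6.5,interpolation=cv2.INTER_CUBIC)
cv2.imwrite('pics/p3.png',a[:,:,::-1])
```

```text
{'time': 11.65, 'q': [-6.8437, 8.9514, -6.0263, 76.3746, -0.5703, 67.5418], 'qd': [0.0586, -0.0046, -0.0591, 0.0978, 0.1034, -0.0593], 'ee_pos': [0.5656, -0.069, 0.22], 'tcp_rot': [-178.5325, 0.0103, 105.6214], 'wrist_force': [10.8767, 5.3583, -0.5397], 'torque': [1.3046, -2.8423, 0.137], 'opening': 0.0124, 'grasp_force': 62.4468}
```

View pics/p3.png

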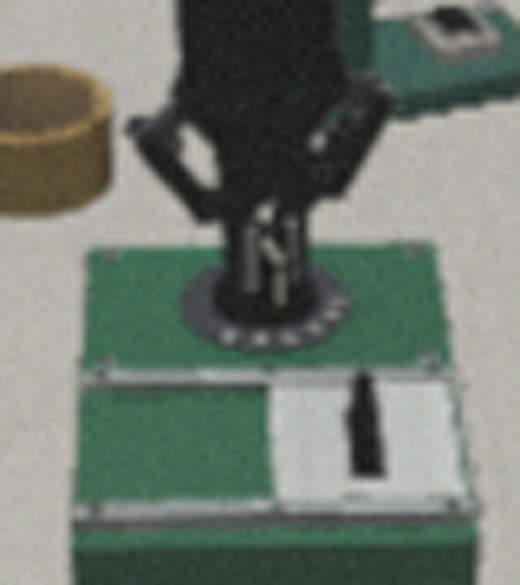

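The picture shows the cover shut and the fingers gripping the knob, its pointer (crop (280,295)) about 72° clockwise from rest. The moment dipped to 0.05 N m as the third click approached, then came back to 0.14 N m on the stop.

```bash
python3 -c "
from workcell import bot;print(bot.job_done())"
```

```text
the job is handed in; nothing more can be done
None
```

I handed the job in with the cover pushed against its end stop and the knob gripped at about 62 N after turning 72° clockwise to its third stop; the judge's result was not returned.

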